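Clamp the tea infuser in the pump clamp

ROBOT

A 7-joint arm with a two-finger parallel gripper is mounted at the origin on the work surface. World frame = base frame: x ahead of the robot, y to its left, z up, the work surface at z = 0. Lengths are in m, angles in degrees, forces in N, time in s.
With the tool pointing down it reaches from about 0.425 to 0.875 m from the base axis. Payload 4.7 kg.
Tool frame: the origin (TCP) lies at the very end of the fingers, on their centre line; the grasp point (between the pads) lies 19 mm behind it (pinch_z is the distance from the TCP to the grasp point, in m); z points along the fingers, y is the direction in which the jaws open and shut (so a half turn about z gives the same grasp; the last joint's range is limited). The gripper opens to 87 mm and grips with 3 to 60 N. Pads are 19 mm wide; open, the fingers measure 117 mm over their backs; the gripper's body (75 mm by 190 mm) begins 51 mm behind the grasp point.
Start: joints at [65.781, 18.392, -4.016, 83.108, 1.295, 78.541, -3.26], TCP at [0.275, -0.589, 0.223] pointing down, gripper open.
Joint ranges: [-163.93, 163.93], [-17.29, 119.83], [-79.2, 71.16], [3.27, 140.29], [-89.18, 269.18], [5.43, 117.66], [-154.24, 154.24]. Speed limits (degrees/s): [147.25, 147.25, 180, 180, 180, 180, 180].

INTERFACE

Orientations are given as [roll, pitch, yaw] about the fixed x, y, z axes, in that order (R = Rz(yaw) Ry(pitch) Rx(roll)).
In Python, from cell import get_obs, read_camera, camera_params, sign_off, pinch_z gives the robot as it stands.
- The arm moves only by the shell command python3 -m handwheel 'ROWS' [FORCE]. ROWS is JSON, a list of rows, each a list of 5 numbers: the finger opening in m, from 0 to 0.087, then the shift along the tool's x, y, z in m, then the turn about the tool's z in rad. In form: [[jaw, tx, ty, tz, twist], ...]. A call has 1 to 20 rows; each row is the pose to reach, as a shift and turn from the pose commanded when the call began, along the tool's axes at that moment; what a row does not reach only later rows make up. A row lasts 1/10 s, in which the tool goes at most 50 mm and 8.59 degrees, less where a joint would pass 70% of its speed; a pose out of reach is approached as far as the arm can. A call with a gripper value outside its range is refused whole. The fingers move at their own pace and stop on an object; FORCE is the grip in N (left out, the last holds). Time passes only in rows, so rows that repeat a pose let the fingers close. It gives the time, the measured TCP pose, the force and the opening at its end, in the units of the state.
- get_obs(): the state, without advancing time (a new reading comes with each control period).
- read_camera(name): name is "side" or "top"; returns the picture (420x560x3 uint8, blue, green, red); there is no depth.
- camera_params(name): a dict with "camera_matrix" (3x3 intrinsics, pixels), "k1" (the pictures are not rectified: a ray, as slopes to the right and down, at radius r is drawn at 1 + k1 r^2 times it, then the intrinsics apply), "R" (3x3) and "t" (3): a world point X has camera coordinates R X + t. Camera axes: x right, y down, z forward; pixel columns grow to the right and rows downward; lengths in m; the calibration is good to about 2 mm. A picture is of the moment at which its call begins. camera_params takes no time and is no camera call.
- sign_off(): hands the job in, once; it reports no verdict.
The state is a dict: "time_s": time; "qpos": joint angles; "joint_velocities": joint speeds; "effort": joint torques, N m; "tool_pos": TCP position; "tool_rot": TCP orientation; "force": force on the tool from outside, world axes, zero at the start; "wrist_torque": the same for the moment, N m; "grip_width": finger opening in m.
Only numpy, scipy, OpenCV 4.12 (cv2) and the standard library are available. Lean on these libraries where they do the work, as an engineer would, in place of code of your own. Each camera call takes 0.05 s, during which the arm holds its last target.

TASK

Lift the lidded infuser basket by its knob up and off the rail, stand it upright on the clamp's bed between the fixed jaw and the sprung pad, and let go of it. Then pump the clamp's trigger, pressing its paddle down and letting it rise as often as needed, until the basket is gripped between jaw and pad with the sprung pad pushed in about half-way; never push the pad all the way in, which would dent the basket, and move the jaw only by the trigger. Finish while still holding the paddle down like that, the basket gripped, and leave the other tea things where they stand.

Things in the scene. Friction and masses are not known exactly. Their poses are not given: they have to be found in the camera images.
- knob (a point): grasp point on the tall black knob of the infuser's lid: 14 mm below the knob's top, on its axis; the knob is upright, 18 mm in diameter and 32 mm tall, and stands on the flat lid, whose top is 18 mm below this point. The infuser's underside is 80 mm below this point. Site axes are those of the infuser: z up along it, +x towards its side hook.
- basket (a point): centre of the infuser's body, a closed slotted steel cylinder 50 mm wide, 62 mm tall with lid (knob extra), 0.11 to 0.22 kg; underside 31 mm below. Its flat side hook (at +x, reaching 38 mm from the axis, lower end 40 mm above the underside) hangs over the stand's upper bar; a straight lift of 13 mm just frees it. In the clamp the hook may point anywhere: it is higher than pad and jaw.
- stand: fixed wooden rail stand with a base 110 by 190 mm and two posts; two steel bars 8 mm thick and 170 mm long run along its y; origin at the centre of its underside; upper bar at x = 0, 135 mm above the table, with the infuser on its -x side, its axis 31 mm from the bar. Nothing of it is taller than 140 mm.
- clamp: fixed pump clamp on a wooden board 90 mm wide, 16 mm thick; origin on the table; it lies along its own x, board from -190 to +145 mm. Along +x: paddle (x about -167 mm), steel tower with the trigger's pivot (axis along y at x = -85 mm, 90 mm high; tower top 102 mm), sliding carriage with sprung pad (to 49 mm high), bed, fixed jaw. The pad closes towards +x.
- bed (a point): point on the top of the clamp's bed (16 mm above the table) at clamp x = 75 mm, y = 0: where to stand the infuser, with its axis within 8 mm of this point along the clamp and 8 mm across. The axes are the clamp's.
- fixed_jaw: fixed jaw, a block 50 mm wide, rising 34 mm above the bed, with a very shallow V face of rubber; its gripping face is at clamp x = about 115 mm (an infuser pressed home has its axis at about x = 90 mm). Origin at the foot of its face; axes of the clamp.
- pad_face: rubber face of the sprung pad, 40 mm wide, 6 mm thick, from 5 to 31 mm above the bed; it is carried by a visible spring in front of the carriage. Origin moves with it; the face is 27 mm further along the clamp's +x than this origin (at the start at clamp x = 27 to 41 mm).
- pad (a joint): how far the pad is pushed in against its spring (m): 0 free, 0.014 all the way in (the visible 14 mm gap between pad and carriage closed). Stiffness 900 N/m, so half-way (0.007) is about 6 N of grip.
- carriage (a joint): how far the ratchet carriage has moved towards the fixed jaw (m), 0 to 0.06; at the start 0 to 0.014. It goes only forward; a pawl keeps it from going back (it may yield about 1 mm).
- trigger (a joint): angle of the trigger (rad): 0 up (rest), 0.52 fully down; a spring raises it when let go. Each full press moves the carriage about 15 mm forward (30 mm per rad, 1 mm for each 2.8 mm of paddle travel; the first 1 or 2 mm may be lost). Two to four presses are needed.
- paddle_top (a point): centre of the top face of the trigger's black paddle, 44 mm long by 40 mm wide, 8 mm thick, 85 mm from the pivot. At rest about 116 mm above the table and tilted 15 degrees (outer end higher); fully down about 72 mm above the table. Pressing needs about 2 to 8 N.
- paddle: the same paddle; origin at its centre
- teapot: bystander: white ceramic teapot; origin under its centre
- canister: bystander: glass tea canister with steel twist cap, 132 mm tall; origin under its centre
- cup_a: bystander: white cup without handle, 68 mm wide, 58 mm tall; origin under its centre
- cup_b: bystander: terracotta cup without handle, 68 mm wide, 58 mm tall; origin under its centre
- scoop: bystander: long spoon lying on the table, 150 mm
There are look-alikes about, which are no part of the job. Leave any turquoise look-alike of the stand alone.

How it is judged (in metres and radians):
On the way, in this order (a step that is already met when the one before it is completed fails the run):
1. the infuser is lifted up and off the rail (z of basket in the frame of stand above 0.137 m), for 0.1 s.
2. the infuser stands upright on the clamp's bed between pad and jaw, let go (z of basket in the frame of bed between 0.027 and 0.035 m and x of basket in the frame of bed between -0.03 and 0.022 m and y of basket in the frame of bed between -0.018 and 0.018 m and angle between basket's own z axis and vertical below 0.1 rad and contact force between each of the arm, the fingers and infuser below 0.1 N and value of joint pad below 0.0025 m), for 0.2 s.
At the end, for the whole second after the job is handed in: the infuser stands upright (0.12 rad) on the bed within 20 mm of the clamp's middle line, pressed by pad and fixed jaw with over 2 N each, the pad pushed in 3.5 to 10.8 mm; the robot touches the infuser nowhere and its fingers hold the paddle down (over 0.7 N, trigger over 0.04 rad) (value of joint pad between 0.0035 and 0.0108 m and contact force between each of pad_face, fixed_jaw and infuser above 2 N and z of basket in the frame of bed between 0.026 and 0.036 m and y of basket in the frame of bed between -0.02 and 0.02 m and angle between basket's own z axis and vertical below 0.12 rad and contact force between each of the fingers, the arm and infuser below 0.1 N and contact force between the fingers and paddle above 0.7 N and value of joint trigger above 0.04 rad and linear speed of infuser below 0.01 m/s); the arm keeps its last pose, push and grip.
It fails at once if the pad is pushed all the way in (beyond 12.8 mm): the basket is dented (value of joint pad above 0.0128 m).
It fails at once if the carriage or its pad is pushed by the robot directly instead of by the trigger (contact force between any of the fingers, the arm and carriage above 3 N).
It fails at once if a bystander is moved by more than 40 mm (distance of any of teapot, canister, cup_a, cup_b, scoop from where it was at the start of the episode above 0.04 m).
It also fails if it takes over 58 s, if anything falls off the work surface, if the arm or the gripper's body presses on something with over 40 N, if the wrist force passes 120 N, or if a joint passes its speed limit or range.

## Working session

There is one attempt and no reset: what is moved stays moved. The work goes in short steps, Python scripts to look and compute and a shell command to move; the robot and the scene stay as the last step left them, time stands still between calls to the robot, and variables do not carry over. Pictures are saved under pics/ and viewed, and the job is handed in when it is done.

```bash
mkdir -p pics; ls
python3 - <<'E'
from cell import *
import cv2
o=get_obs();print(o, pinch_z)
for n in("side","top"):
    cv2.imwrite(f"pics/{n}0.png",read_camera(n));print(n,camera_params(n))
E
```

```text
pics
{'time_s': 0.0, 'qpos': array([65.78281429, 18.43860613, -4.01532883, 83.1750943 ,  1.29789844,
       78.54020441, -3.26130338]), 'joint_velocities': array([-0.03224801,  0.02613028,  0.0080702 , -0.07502312, -0.03046262,
        0.00436309, -0.03211759]), 'effort': array([-9.28969166e-04, -4.91285312e+01, -4.04507238e-01, -3.12526023e+01,
       -6.41303463e-02,  4.35921131e-02,  1.64976359e-04]), 'tool_pos': array([ 0.27466159, -0.58851072,  0.22146495]), 'tool_rot': array([-1.79891499e+02,  8.64814589e-03,  2.50260306e+01]), 'force': array([-0.57696633, -0.48253792, -1.57711974]), 'wrist_torque': array([ 0.03536348, -0.05216319,  0.06144936]), 'grip_width': 0.0869837296258741} 0.0187
side {'camera_matrix': array([[514.75654366,   0.        , 278.61878361],
       [  0.        , 514.75654366, 218.46374907],
       [  0.        ,   0.        ,   1.        ]]), 'k1': -0.04925701721277104, 'R': array([[ 0.74800853, -0.66363459, -0.00850731],
       [-0.51941871, -0.57738169, -0.62994809],
       [ 0.41314337,  0.4756254 , -0.77659065]]), 't': array([-0.33768923,  0.36990286,  1.58113744])}
top {'camera_matrix': array([[428.99472034,   0.        , 280.78707371],
       [  0.        , 428.99472034, 208.78212224],
       [  0.        ,   0.        ,   1.        ]]), 'k1': -0.12107656517536543, 'R': array([[ 0.01117015, -0.99992401, -0.00521556],
       [-0.99008912, -0.01032974, -0.14006012],
       [ 0.1399956 ,  0.00672836, -0.99012927]]), 't': array([0.0625503 , 0.55025044, 1.17785762])}
```

View pics/side0.png

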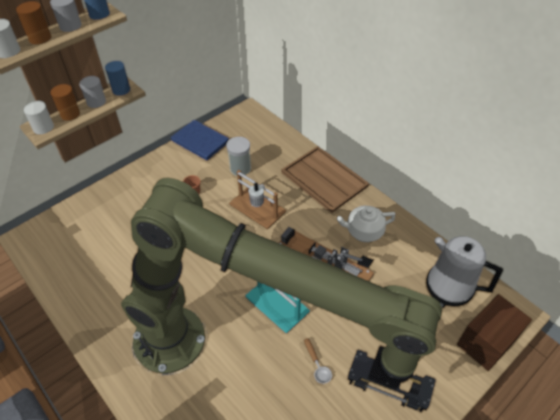

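View pics/top0.png

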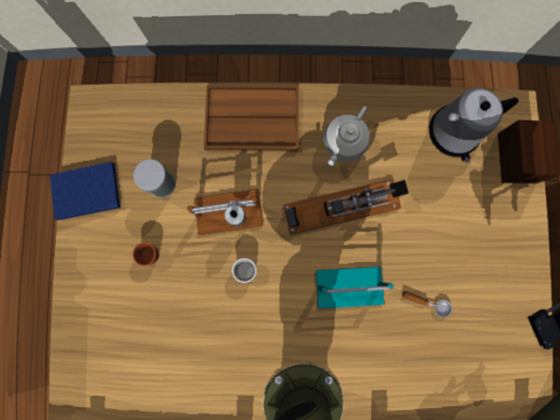

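The top view shows the wooden stand with the infuser at about (233,213), the clamp from the paddle at (399,188) to the fixed jaw at (292,217), and the turquoise decoy stand at (350,288). The next script makes close crops.

```bash
cat > h.py <<'E'
import numpy as np, cv2
from cell import *
def ray(n,u,v):
    p=camera_params(n);K=p["camera_matrix"];d=np.array([(u-K[0,2])/K[0,0],(v-K[1,2])/K[1,1]]);s=d.copy()
    for _ in range(30): s=d/(1+p["k1"]*(s@s))
    R=p["R"];return -R.T@p["t"], R.T@np.array([s[0],s[1],1])
def onz(n,u,v,z):
    c,d=ray(n,u,v);return c+d*(z-c[2])/d[2]
def proj(n,X):
    p=camera_params(n);c=p["R"]@np.asarray(X,float)+p["t"];s=c[:2]/c[2];s=s*(1+p["k1"]*(s@s));K=p["camera_matrix"]
    return np.array([K[0,0]*s[0]+K[0,2],K[1,1]*s[1]+K[1,2]])
def two(a,b):
    c1,d1=ray("top",*a);c2,d2=ray("side",*b);A=np.stack([d1,-d2],1);k=np.linalg.lstsq(A,c2-c1,rcond=None)[0]
    p,q=c1+d1*k[0],c2+d2*k[1];return (p+q)/2,np.linalg.norm(p-q)
def crop(img,x0,y0,x1,y1,f,name):
    c=cv2.resize(img[y0:y1,x0:x1],None,fx=f,fy=f,interpolation=cv2.INTER_CUBIC)
    for x in range((x0+9)//10*10,x1,10):
        cv2.line(c,((x-x0)*f,0),((x-x0)*f,4 if x%50 else 12),(0,255,255),1)
        if x%20==0: cv2.putText(c,str(x),((x-x0)*f,22),0,.35,(0,255,255),1)
    for y in range((y0+9)//10*10,y1,10):
        cv2.line(c,(0,(y-y0)*f),(4 if y%50 else 12,(y-y0)*f),(0,255,255),1)
        if y%20==0: cv2.putText(c,str(y),(6,(y-y0)*f+4),0,.35,(0,255,255),1)
    cv2.imwrite("pics/"+name,c)
E
python3 - <<'E'
from h import *
t=cv2.imread("pics/top0.png");s=cv2.imread("pics/side0.png")
crop(t,185,170,415,240,3,"c_top.png");crop(t,185,180,265,240,9,"c_top2.png");crop(s,220,160,400,300,4,"c_side.png")
E
```

```text
(no output)
```

View pics/c_top.png

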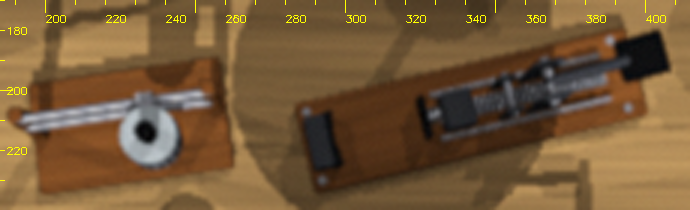

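View pics/c_top2.png

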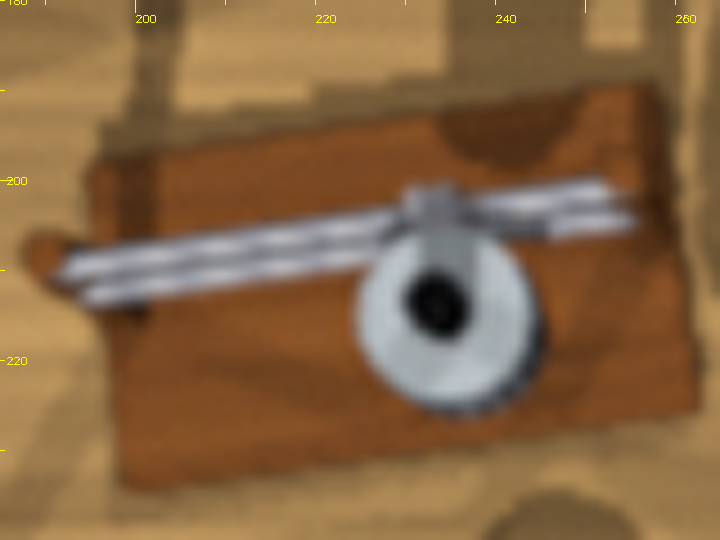

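View pics/c_side.png

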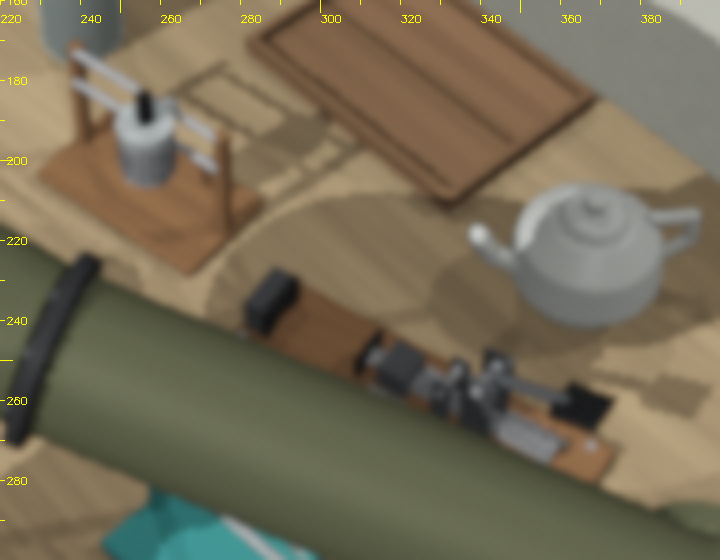

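The crop shows the one grey lidded cylinder with a black knob, top at about (233.5,214) in the top view and (256,184) in the side view, hanging on the brown wooden stand.
Things that could be mistaken for it or the clamp:
- The turquoise stand at top (350,288), which is empty.
- The canister at top (152,178).
- The kettle's black knob at top (485,105).
- The teapot lid at top (349,130).

I choose the infuser at (233.5,214). Next I measure.

Run:
```python
from h import *
t=cv2.imread("pics/top0.png");s=cv2.imread("pics/side0.png")
def blob(img,x0,y0,x1,y1,m,name):
    n,l,st,c=cv2.connectedComponentsWithStats(m[y0:y1,x0:x1].astype(np.uint8))
    i=1+np.argmax(st[1:,4]);print(name,st[i]+np.array([x0,y0,0,0,0]),c[i]+[x0,y0]);return c[i]+[x0,y0], (l==i)
mt=t.max(2);ms=s.max(2)
kt,_=blob(t,226,207,242,221,mt<70,"knob top")
ks,_=blob(s,250,178,262,192,ms<75,"knob side")
print("knob center two-view",two(kt,ks))
# lid circle
lid,_=blob(t,222,203,248,230,(mt>120)&(t.max(2).astype(int)-t.min(2)<50),"lid")
hsv=cv2.cvtColor(t,cv2.COLOR_BGR2HSV)
br=((hsv[...,0]<14)&(hsv[...,1]>120)&(hsv[...,2]<175))
def board(x0,y0,x1,y1,z,nm):
    m=br[y0:y1,x0:x1].astype(np.uint8)
    m=cv2.morphologyEx(m,cv2.MORPH_CLOSE,np.ones((9,9)))
    n,l,st,c=cv2.connectedComponentsWithStats(m);i=1+np.argmax(st[1:,4])
    pts=np.argwhere(l==i)[:,::-1]+[x0,y0]
    W=np.array([onz("top",u,v,z)[:2] for u,v in pts]).astype(np.float32)
    (c,sz,a)=cv2.minAreaRect(W);print(nm,c,sz,a,st[i]);print(cv2.boxPoints((c,sz,a)))
    cv2.imwrite(f"pics/m_{nm}.png",cv2.resize(m*255,None,fx=4,fy=4))
board(275,165,415,245,.016,"clamp");board(180,180,270,245,.015,"stand")
pd,_=blob(t,388,175,412,206,mt<50,"paddle");print(onz("top",*pd,.116))
ja,_=blob(t,283,200,302,232,mt<70,"jaw");print(onz("top",*ja,.050))
for z in(.1355,.144,.15):print(z,onz("top",*kt,z))
```

```text
knob top [230 210   7   8  36] [233.22222222 213.36111111]
knob side [255 183   3   8  20] [256.  186.5]
knob center two-view (array([0.51878241, 0.18940762, 0.15966112]), np.float64(0.001479468204544672))
lid [222 203  22  22 282] [232.78014184 213.87234043]
clamp (0.5624711513519287, -0.10881535708904266) (0.08790464699268341, 0.3297460973262787) 13.996628761291504 [   9   15  116   54 2759]
[[ 0.4799468   0.04053208]
 [ 0.5597008  -0.27942383]
 [ 0.6449955  -0.2581628 ]
 [ 0.5652415   0.06179312]]Traceback (most recent call last):
  File "<stdin>", line 22, in <module>
  File "<stdin>", line 19, in board
  File "h.py", line 8, in onz
    c,d=ray(n,u,v);return c+d*(z-c[2])/d[2]
        ~~~^^^^^^^
  File "h.py", line 4, in ray
    p=camera_params(n);K=p["camera_matrix"];d=np.array([(u-K[0,2])/K[0,0],(v-K[1,2])/K[1,1]]);s=d.copy()
ValueError: time passes only in moves, steps and waits
```

```bash
sed -i 's/^def ray/import functools\ncamera_params=functools.lru_cache(None)(camera_params)\ndef ray/' h.py
python3 - <<'E'
from h import *
t=cv2.imread("pics/top0.png");mt=t.max(2)
print("knobtop", onz("top",233.3,213.5,.18), "lid", onz("top",233.6,214.4,.15))
print("side", onz("side",256,186.5,.165))
def blob(x0,y0,x1,y1,m,name):
    n,l,st,c=cv2.connectedComponentsWithStats(m[y0:y1,x0:x1].astype(np.uint8))
    i=1+np.argmax(st[1:,4]);print(name,st[i]+np.array([x0,y0,0,0,0]),c[i]+[x0,y0]);return c[i]+[x0,y0]
pd=blob(388,175,412,206,mt<50,"paddle");print(onz("top",*pd,.116))
ja=blob(283,200,302,232,mt<70,"jaw");print(onz("top",*ja,.048))
c=np.array([.5625,-.1088]);d=np.array([-.242,.970]);d/=np.linalg.norm(d);o=c+.0225*d
print("dir",np.degrees(np.arctan2(d[1],d[0])),"origin",o,"bed",o+.075*d,"paddle",o-.167*d)
n=np.array([-d[1],d[0]])
for nm,p in(("pd",onz("top",*pd,.116)),("jaw",onz("top",*ja,.048))):
    e=p[:2]-o;print(nm,e@d,e@n)
hsv=cv2.cvtColor(t,cv2.COLOR_BGR2HSV)
m=((hsv[...,0]<14)&(hsv[...,1]>120)&(hsv[...,2]<175))[180:245,180:270].astype(np.uint8)
m=cv2.morphologyEx(m,cv2.MORPH_CLOSE,np.ones((9,9)));n_,l,st,_=cv2.connectedComponentsWithStats(m);i=1+np.argmax(st[1:,4])
W=np.array([onz("top",u+180,v+180,.015)[:2] for v,u in np.argwhere(l==i)],np.float32);print(cv2.minAreaRect(W))
# rail ends, pad face
print("bar", onz("top",193,211,.135),onz("top",253,201.5,.135))
for z in(.03,.05):print("padface",[float((onz("top",325.5,209,z)[:2]-o)@d)])
for q in [(0.27,-0.589,.22)]: print(proj("top",q))
print(get_obs()["time_s"])
E
```

```text
knobtop [0.51641247 0.18636769 0.18      ] lid [0.51795416 0.1890864  0.15      ]
side [0.51517313 0.1858949  0.165     ]
paddle [390 181  18  16 193] [398.68393782 188.30569948]
[ 0.5976825  -0.24911897  0.116     ]
jaw [285 206  17  26 302] [292.85099338 219.54966887]
[0.51810639 0.03425139 0.048     ]
dir 104.00844348004833 origin [ 0.55705354 -0.08696915] bed [ 0.53889867 -0.01419964] paddle [ 0.59747838 -0.24900258]
pd -0.16716234097286112 -0.0001698752915593549
jaw 0.1270431874861463 0.00844562886479301
((0.5422422289848328, 0.23242458701133728), (0.10700998455286026, 0.20812152326107025), 8.843104362487793)
bar [0.5276717  0.29814835 0.135     ] [0.55445189 0.14081366 0.135     ]
padface [0.028196039031427127]
padface [0.030795669496129493]
[545.74912526 313.48861215]
0.1
```

```bash
cat >> h.py <<'E'
from scipy.spatial.transform import Rotation as Ro
def shift(*targets):
    o=get_obs();R=Ro.from_euler("xyz",o["tool_rot"],degrees=True).as_matrix()
    print("t",round(o["time_s"],2),"tcp",o["tool_pos"].round(4),"rot",o["tool_rot"].round(1),"w",round(o["grip_width"],4),"F",o["force"].round(1))
    for t in targets: print(t,"->",(R.T@(np.array(t)-o["tool_pos"])).round(4))
E
python3 - <<'E'
from h import *
shift((.5,-.25,.25),(.516,.1865,.225),(.516,.1865,.154))
E
```

```text
t 0.1 tcp [ 0.2747 -0.5885  0.2216] rot [-179.9    0.    25. ] w 0.0869 F [ 0.2  0.2 -1.1]
(0.5, -0.25, 0.25) -> [ 0.3474 -0.2115 -0.0281]
(0.516, 0.1865, 0.225) -> [ 0.5465 -0.6002 -0.0024]
(0.516, 0.1865, 0.154) -> [ 0.5465 -0.6     0.0686]
```

```bash
python3 -m handwheel '[[0.087,0.04,-0.024,-0.028,0],[0.087,0.08,-0.049,-0.028,0],[0.087,0.12,-0.073,-0.028,0],[0.087,0.16,-0.098,-0.028,0],[0.087,0.2,-0.122,-0.028,0],[0.087,0.24,-0.146,-0.028,0],[0.087,0.28,-0.17,-0.028,0],[0.087,0.32,-0.195,-0.028,0],[0.087,0.347,-0.212,-0.028,0],[0.087,0.365,-0.247,-0.028,0],[0.087,0.382,-0.282,-0.028,0],[0.087,0.4,-0.315,-0.028,0],[0.087,0.418,-0.35,-0.028,0],[0.087,0.436,-0.385,-0.028,0],[0.087,0.454,-0.42,-0.028,0],[0.087,0.472,-0.456,-0.028,0],[0.087,0.49,-0.492,-0.028,0],[0.087,0.508,-0.528,-0.02,0],[0.087,0.526,-0.564,-0.01,0],[0.087,0.545,-0.6,-0.0,0]]'
python3 - <<'E'
from h import *
shift((.516,.1865,.225),(.516,.1865,.154));print(get_obs()["qpos"].round(1))
for n in("top","side"): cv2.imwrite(f"pics/{n}1.png",read_camera(n))
s=cv2.imread("pics/side1.png");t=cv2.imread("pics/top1.png")
crop(s,210,150,290,230,7,"s1.png")
E
```

```text
time_s: 2.1
tool_pos: [0.5146, 0.1865, 0.2221]
tool_rot: [180.0, 0.0, 25.0]
force: [0.4, 0.8, -0.1]
grip_width: 0.0869
t 2.1 tcp [0.5146 0.1865 0.2221] rot [180.   0.  25.] w 0.0869 F [ 0.4  0.8 -0.1]
(0.516, 0.1865, 0.225) -> [ 0.0012  0.0006 -0.0029]
(0.516, 0.1865, 0.154) -> [0.0012 0.0006 0.0681]
[ 14.9   9.1 -41.4  96.7   6.2  76.5 -92.5]
```

View pics/side1.png

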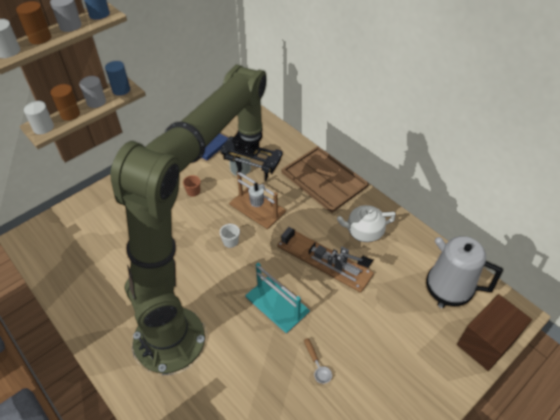

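View pics/s1.png

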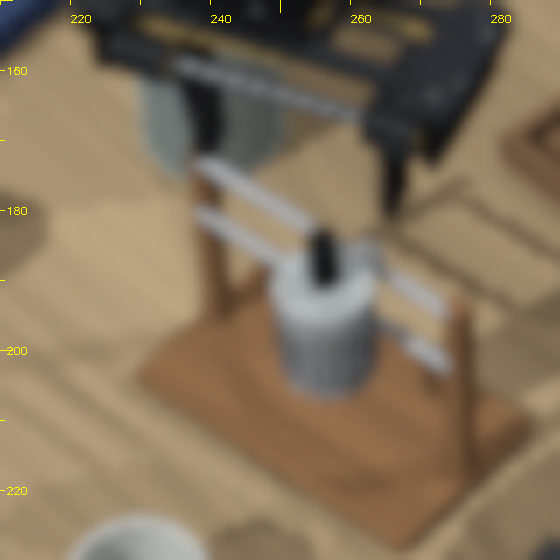

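The side view shows the fingers above the infuser, tips at (240,171) and (265,180). The knob spans (255,183) to (256,190). Now I descend.

```bash
python3 -m handwheel '[[0.087,0.001,0.0005,0.02,0],[0.087,0.001,0.0005,0.04,0],[0.087,0.001,0.0005,0.055,0],[0.087,0.001,0.0005,0.066,0],[0.087,0.001,0.0005,0.066,0]]'
python3 - <<'E'
from h import *
shift((.516,.1865,.154))
i=read_camera("side");crop(i,210,150,290,230,7,"s2.png")
print(proj("side",get_obs()["tool_pos"]),proj("side",(.516,.1865,.18)),proj("side",(.516,.1865,.148)))
E
```

```text
time_s: 2.7
tool_pos: [0.5151, 0.1844, 0.1549]
tool_rot: [-180.0, 0.2, 25.0]
force: [-0.6, 0.9, 1.1]
grip_width: 0.0867
t 2.7 tcp [0.5151 0.1844 0.1549] rot [-180.     0.2   25. ] w 0.0867 F [-0.6  0.9  1.1]
(0.516, 0.1865, 0.154) -> [ 0.0017 -0.0016  0.0009]
[256.44889678 188.34848847] [255.88432885 183.28003258] [256.28133166 189.63919825]
```

View pics/s2.png

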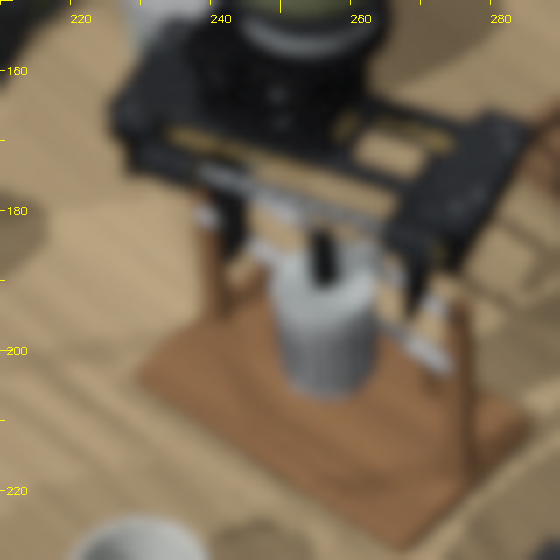

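The tips at (241,187) and (268,194) straddle the knob. I close on it and lift.

```bash
python3 -m handwheel '[[0.06,0.0015,-0.0015,0.001,0],[0.03,0.0015,-0.0015,0.001,0],[0.01,0.0015,-0.0015,0.001,0],[0.01,0.0015,-0.0015,0.001,0],[0.01,0.0015,-0.0015,0.001,0],[0.01,0.0015,-0.0015,0.001,0],[0.01,0.0015,-0.0015,0.001,0]]' 25
python3 - <<'E'
from h import *
shift()
E
python3 -m handwheel '[[0.01,0,0,-0.008,0],[0.01,0,0,-0.018,0],[0.01,0,0,-0.03,0],[0.01,0,0,-0.045,0],[0.01,0,0,-0.045,0],[0.01,0,0,-0.045,0]]'
python3 - <<'E'
from h import *
shift()
i=read_camera("side");crop(i,200,140,300,240,6,"s3.png")
E
```

```text
time_s: 3.45
tool_pos: [0.5168, 0.1872, 0.1555]
tool_rot: [180.0, -0.0, 25.0]
force: [0.2, 0.0, -1.0]
grip_width: 0.0387
t 3.45 tcp [0.5168 0.1872 0.1555] rot [180.  -0.  25.] w 0.0387 F [ 0.2  0.  -1. ]
time_s: 4.05
tool_pos: [0.5172, 0.1873, 0.2012]
tool_rot: [180.0, -0.1, 25.0]
force: [-0.8, -0.3, 0.0]
grip_width: 0.0104
t 4.05 tcp [0.5172 0.1873 0.2012] rot [ 1.8e+02 -1.0e-01  2.5e+01] w 0.0104 F [-0.8 -0.3  0. ]
```

View pics/s3.png

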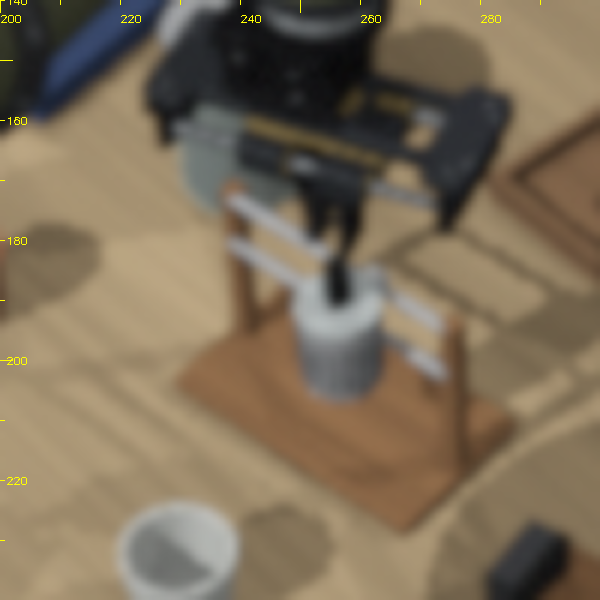

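The fingers close slowly, at about 70 mm/s, and had not reached the knob when I lifted. The infuser is still on the rail with its knob at (256,183), so I reopen a little and repeat.

```bash
python3 -m handwheel '[[0.045,0,0,0,0],[0.045,0,0,0,0],[0.045,0,0,0,0],[0.045,0,0,0,0],[0.045,0,0,0,0],[0.045,0,0,0,0],[0.045,0,0,0.015,0],[0.045,0,0,0.03,0],[0.045,-0.001,0,0.045,0],[0.045,-0.001,0,0.045,0],[0.01,-0.001,0,0.046,0],[0.01,-0.001,0,0.046,0],[0.01,-0.001,0,0.046,0],[0.01,-0.001,0,0.046,0],[0.01,-0.001,0,0.046,0],[0.01,-0.001,0,0.046,0],[0.01,-0.001,0,0.046,0],[0.01,-0.001,0,0.046,0]]' 25
python3 - <<'E'
from h import *
shift()
E
```

```text
time_s: 5.9
tool_pos: [0.5161, 0.187, 0.1549]
tool_rot: [180.0, -0.0, 25.0]
force: [0.2, 2.1, 2.8]
grip_width: 0.0172
t 5.9 tcp [0.5161 0.187  0.1549] rot [180.  -0.  25.] w 0.0172 F [0.2 2.1 2.8]
```

```bash
python3 -m handwheel '[[0.01,0,0,0,0],[0.01,0,0,-0.01,0],[0.01,0,0,-0.02,0],[0.01,0,0,-0.035,0],[0.01,0,0,-0.05,0],[0.01,0,0,-0.065,0],[0.01,0,0,-0.075,0],[0.01,0,0,-0.075,0]]'
python3 - <<'E'
from h import *
shift((.539,-.0142,.23),(.539,-.0142,.09))
i=read_camera("side");crop(i,200,120,300,240,5,"s4.png")
E
```

```text
time_s: 6.7
tool_pos: [0.5169, 0.1873, 0.2317]
tool_rot: [179.9, -0.2, 25.0]
force: [0.4, -0.2, -2.1]
grip_width: 0.0171
t 6.7 tcp [0.5169 0.1873 0.2317] rot [179.9  -0.2  25. ] w 0.0171 F [ 0.4 -0.2 -2.1]
(0.539, -0.0142, 0.23) -> [-0.0652  0.1919  0.0016]
(0.539, -0.0142, 0.09) -> [-0.0656  0.1918  0.1416]
```

View pics/s4.png

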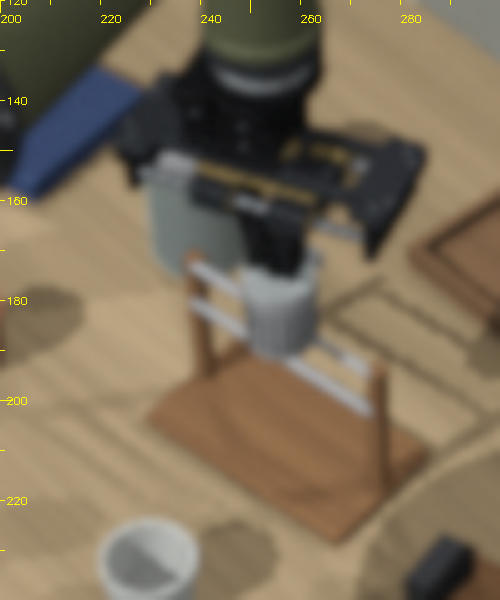

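The infuser hangs upright from the fingers at (255,185), clear of the rail. Next is the move over the bed.

```bash
python3 -m handwheel '[[0.01,-0.006,0.015,0,0],[0.01,-0.014,0.04,0,0],[0.01,-0.022,0.065,0,0],[0.01,-0.031,0.09,0,0],[0.01,-0.039,0.115,0,0],[0.01,-0.048,0.14,0,0],[0.01,-0.056,0.165,0,0],[0.01,-0.063,0.182,0,0],[0.01,-0.0655,0.192,0.0,0],[0.01,-0.0655,0.192,0.03,0],[0.01,-0.0655,0.192,0.055,0],[0.01,-0.0655,0.192,0.075,0],[0.01,-0.0655,0.192,0.08,0],[0.01,-0.0655,0.192,0.08,0],[0.01,-0.0655,0.192,0.08,0]]'
python3 - <<'E'
from h import *
shift((.539,-.0142,.15),(.539,-.0142,.09))
i=read_camera("side");crop(i,240,180,390,290,5,"s5.png");cv2.imwrite("pics/side5.png",i)
i=read_camera("top");crop(i,270,165,410,245,5,"t5.png")
E
```

```text
time_s: 8.25
tool_pos: [0.5385, -0.0145, 0.1505]
tool_rot: [180.0, -0.1, 25.1]
force: [1.0, 0.5, -2.4]
grip_width: 0.0173
t 8.25 tcp [ 0.5385 -0.0145  0.1505] rot [ 1.80e+02 -1.00e-01  2.51e+01] w 0.0173 F [ 1.   0.5 -2.4]
(0.539, -0.0142, 0.15) -> [ 0.0006 -0.0001  0.0005]
(0.539, -0.0142, 0.09) -> [ 0.0005 -0.0001  0.0605]
```

View pics/s5.png

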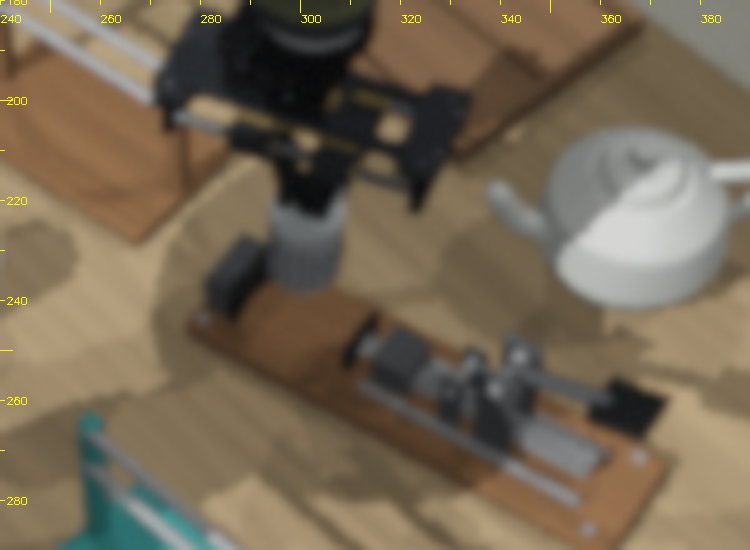

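View pics/t5.png

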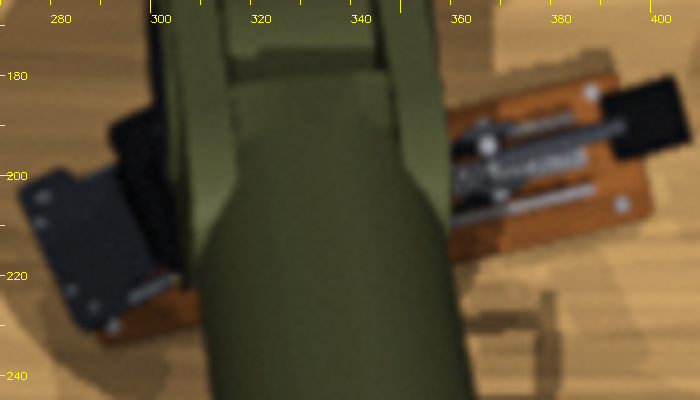

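Side view: the infuser hangs at (298,228) between the jaw at (285,236) and the pad at (313,247). I check the clamp model against this view.

Run:
```python
from h import *
o=np.array([.55705,-.08697]);d=np.array([-.2421,.9703]);n=np.array([-d[1],d[0]])
def P(x,y,z): return proj("side",[*(o+x*d+y*n),z])
i=cv2.imread("pics/side5.png");f=5;x0,y0=240,180
c=cv2.resize(i[180:290,240:390],None,fx=f,fy=f,interpolation=cv2.INTER_CUBIC)
def L(a,b,col):
    q=[tuple(int(v) for v in ((P(*p)-[x0,y0]+.5)*f)) for p in(a,b)];cv2.line(c,q[0],q[1],col,1)
B=[(-.19,-.045),(-.19,.045),(.145,.045),(.145,-.045)]
for k in range(4): L((*B[k],.016),(*B[(k+1)%4],.016),(0,255,0))
L((.115,-.025,.05),(.115,.025,.05),(0,0,255));L((.115,-.025,.016),(.115,-.025,.05),(0,0,255));L((.115,.025,.016),(.115,.025,.05),(0,0,255))
L((.03,-.02,.047),(.03,.02,.047),(255,0,255))
th=np.linspace(0,6.28,24)
for a,b in zip(th,th[1:]): L((.075+.025*np.cos(a),.025*np.sin(a),.016),(.075+.025*np.cos(b),.025*np.sin(b),.016),(255,255,0))
cv2.imwrite("pics/ov.png",c)
```

```text
(no output)
```

View pics/ov.png

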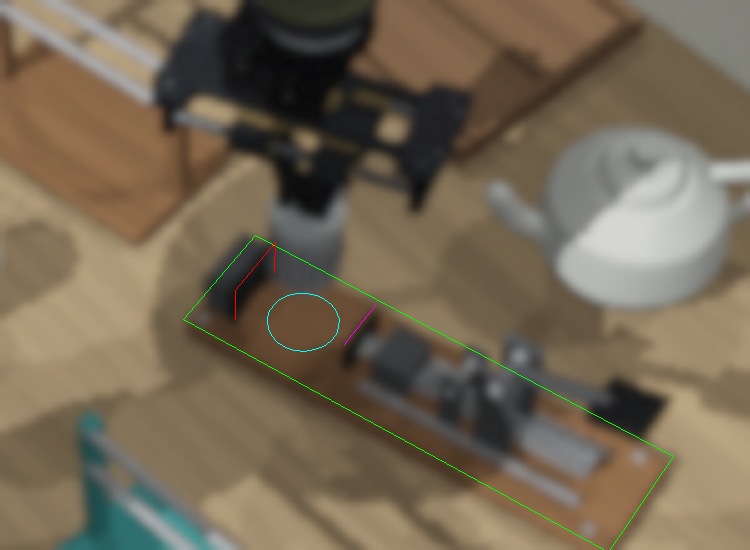

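The model fits, so I lower onto the bed.

```bash
python3 -m handwheel '[[0.01,0.0005,0,0.015,0],[0.01,0.0005,0,0.03,0],[0.01,0.0005,0,0.045,0],[0.01,0.0005,0,0.055,0],[0.01,0.0005,0,0.06,0],[0.01,0.0005,0,0.061,0],[0.01,0.0005,0,0.061,0]]';python3 -m handwheel '[[0.01,0,0,0.001,0],[0.01,0,0,0.002,0],[0.01,0,0,0.002,0]]';python3 -m handwheel '[[0.01,0,0,0.001,0],[0.01,0,0,0.002,0],[0.01,0,0,0.002,0]]'
```

```text
time_s: 9.05
tool_pos: [0.5384, -0.0146, 0.0886]
tool_rot: [180.0, -0.0, 25.0]
force: [-0.3, -0.2, -3.0]
grip_width: 0.0173
time_s: 9.35
tool_pos: [0.5384, -0.0147, 0.0868]
tool_rot: [180.0, -0.0, 25.0]
force: [-0.2, -0.0, -1.9]
grip_width: 0.0174
time_s: 9.65
tool_pos: [0.5388, -0.0144, 0.0853]
tool_rot: [180.0, -0.1, 25.0]
force: [0.3, 1.3, 3.2]
grip_width: 0.0171
```

Contact came at TCP z of about 0.086. I release, rise and look.

```bash
python3 -m handwheel '[[0.025,0,0,-0.001,0],[0.035,0,0,-0.001,0],[0.045,0,0,-0.001,0],[0.045,0,0,-0.001,0],[0.045,0,0,-0.001,0],[0.045,0,0,-0.001,0],[0.045,0,0,-0.015,0],[0.045,0,0,-0.035,0],[0.045,0,0,-0.06,0],[0.045,0,0,-0.09,0],[0.045,0,0,-0.09,0]]'
python3 - <<'E'
from h import *
shift((.5975,-.249,.2),(.5975,-.249,.14))
i=read_camera("side");crop(i,240,180,390,290,5,"s6.png");cv2.imwrite("pics/side6.png",i)
E
```

```text
time_s: 10.75
tool_pos: [0.5414, -0.0144, 0.18]
tool_rot: [179.7, -0.4, 25.0]
force: [0.8, 0.8, 0.1]
grip_width: 0.045
t 10.75 tcp [ 0.5414 -0.0144  0.18  ] rot [179.7  -0.4  25. ] w 0.045 F [0.8 0.8 0.1]
(0.5975, -0.249, 0.2) -> [-0.0483  0.2364 -0.0192]
(0.5975, -0.249, 0.14) -> [-0.0487  0.2361  0.0408]
```

View pics/s6.png

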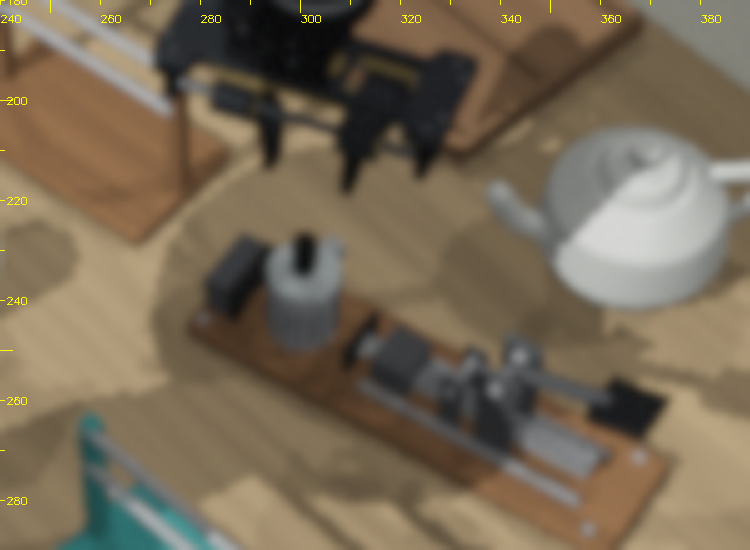

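The infuser stands upright on the bed between jaw and pad, with its base at (300,246) as predicted. I move to the paddle and close the fingers.

```bash
python3 -m handwheel '[[0,-0.006,0.028,-0.01,0],[0,-0.012,0.058,-0.015,0],[0,-0.018,0.088,-0.015,0],[0,-0.024,0.118,-0.015,0],[0,-0.03,0.148,-0.015,0],[0,-0.036,0.178,-0.015,0],[0,-0.042,0.208,-0.015,0],[0,-0.047,0.228,-0.01,0],[0,-0.0487,0.236,0.0,0],[0,-0.0487,0.236,0.03,0],[0,-0.0487,0.236,0.041,0],[0,-0.0487,0.236,0.041,0],[0,-0.0487,0.236,0.041,0]]' 25
python3 - <<'E'
from h import *
shift((.5975,-.249,.12))
i=read_camera("side");crop(i,240,180,390,290,5,"s7.png");cv2.imwrite("pics/side7.png",i)
i=read_camera("top");crop(i,270,165,410,245,5,"t7.png");cv2.imwrite("pics/top7.png",i)
E
```

```text
time_s: 12.1
tool_pos: [0.5942, -0.248, 0.1339]
tool_rot: [-180.0, -0.0, 25.1]
force: [-0.4, 0.2, 0.5]
grip_width: 0.0006
t 12.1 tcp [ 0.5942 -0.248   0.1339] rot [-180.    -0.    25.1] w 0.0006 F [-0.4  0.2  0.5]
(0.5975, -0.249, 0.12) -> [0.0025 0.0023 0.0139]
```

View pics/s7.png

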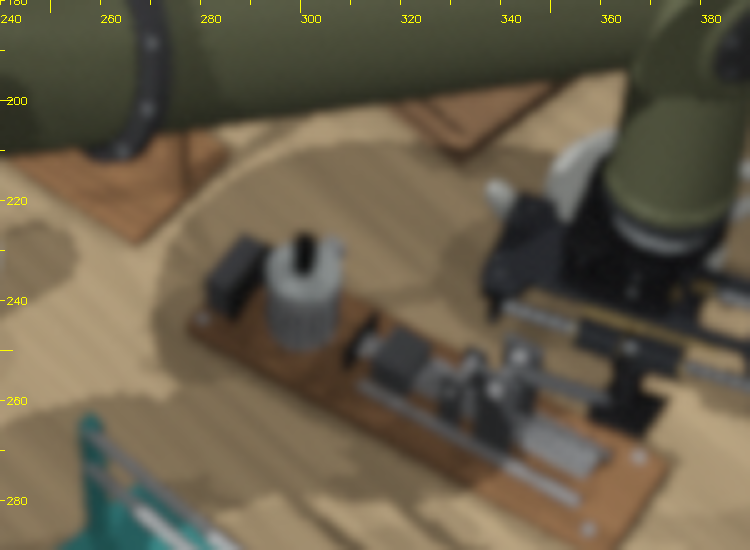

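View pics/t7.png

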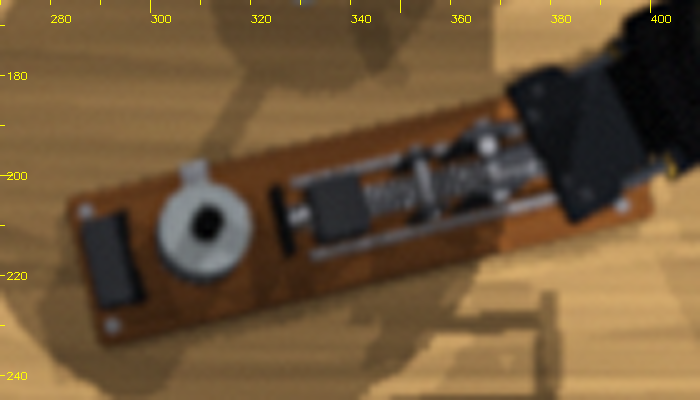

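The closed fingertips are over the paddle at side (367,257). Both cameras see the pad at top (327,208) and the carriage at (337,205). Now press 1, a full stroke.

```bash
python3 -m handwheel '[[0,0.0025,0.002,0.008,0],[0,0.0025,0.002,0.014,0],[0,0.0025,0.002,0.018,0],[0,0.0025,0.002,0.018,0]]'; python3 -m handwheel '[[0,0,0,0.006,0],[0,0,0,0.012,0],[0,0,0,0.018,0],[0,0,0,0.024,0],[0,0,0,0.03,0],[0,0,0,0.036,0],[0,0,0,0.038,0],[0,0,0,0.038,0]]'
python3 - <<'E'
from h import *
shift()
i=read_camera("top");crop(i,270,165,410,245,5,"t8.png");cv2.imwrite("pics/top8.png",i)
i=read_camera("side");crop(i,240,180,390,290,5,"s8.png")
E
```

```text
time_s: 12.6
tool_pos: [0.5971, -0.25, 0.1152]
tool_rot: [-180.0, 0.0, 25.0]
force: [-0.7, -0.1, 2.1]
grip_width: 0.0008
time_s: 13.4
tool_pos: [0.5969, -0.2493, 0.0769]
tool_rot: [-179.9, 0.0, 25.1]
force: [0.7, -0.3, 2.9]
grip_width: 0.0002
t 13.4 tcp [ 0.5969 -0.2493  0.0769] rot [-179.9    0.    25.1] w 0.0002 F [ 0.7 -0.3  2.9]
```

View pics/t8.png

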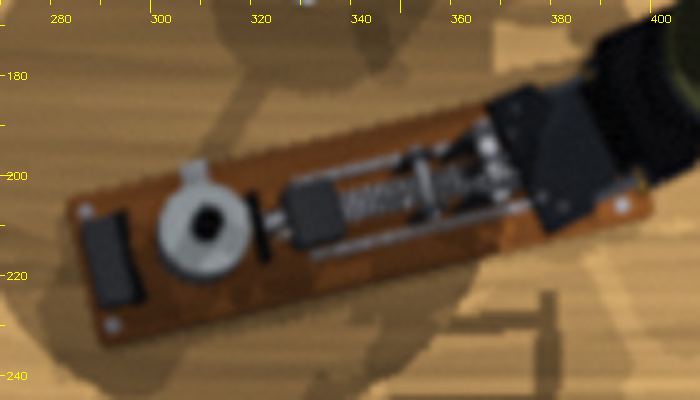

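View pics/s8.png

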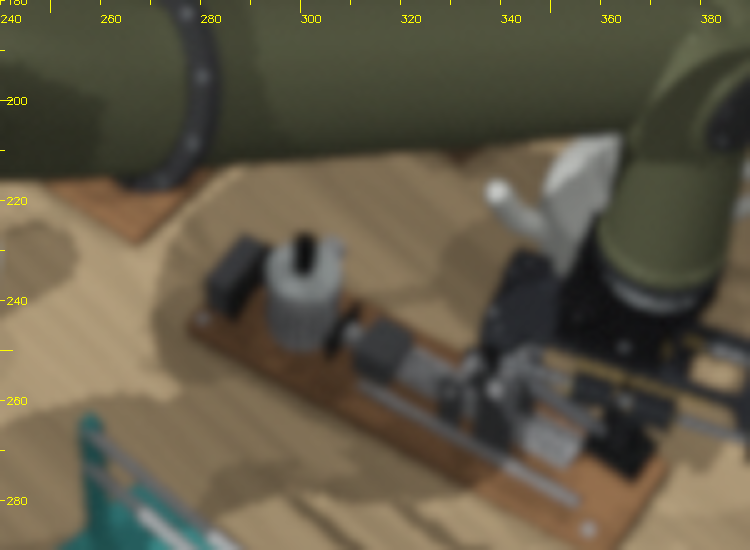

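The carriage moved about 13 mm, with the pad now at (321,209) in top view, just short of the basket. Next is press 2, which should push the basket part of the way to the jaw.

```bash
python3 -m handwheel '[[0,0,0,-0.015,0],[0,0,0,-0.03,0],[0,0,0,-0.046,0],[0,0,0,-0.046,0],[0,0,0,-0.046,0]]'; python3 -m handwheel '[[0,0,0,0.008,0],[0,0,0,0.014,0],[0,0,0,0.018,0],[0,0,0,0.022,0],[0,0,0,0.026,0],[0,0,0,0.03,0],[0,0,0,0.034,0],[0,0,0,0.038,0],[0,0,0,0.042,0],[0,0,0,0.046,0],[0,0,0,0.046,0],[0,0,0,0.046,0]]'
python3 - <<'E'
from h import *
shift()
i=read_camera("top");crop(i,270,165,410,245,5,"t9.png");cv2.imwrite("pics/top9.png",i)
E
```

```text
time_s: 14.0
tool_pos: [0.5974, -0.25, 0.1245]
tool_rot: [179.9, -0.0, 25.0]
force: [-0.6, -0.1, -0.2]
grip_width: 0.0004
time_s: 15.2
tool_pos: [0.5968, -0.2494, 0.0772]
tool_rot: [-179.9, 0.0, 25.0]
force: [-1.3, -0.9, 3.1]
grip_width: 0.0006
t 15.2 tcp [ 0.5968 -0.2494  0.0772] rot [-179.9    0.    25. ] w 0.0006 F [-1.3 -0.9  3.1]
```

View pics/t9.png

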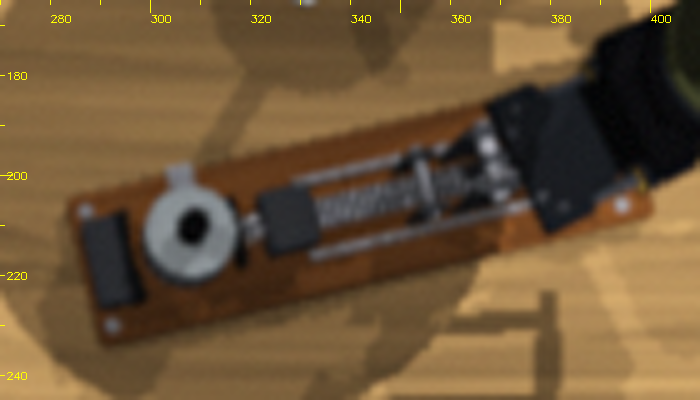

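```bash
cat >> h.py <<'E'
O=np.array([.55705,-.08697]);D=np.array([-.2421,.9703]);N=np.array([-D[1],D[0]])
def cl(u,v,z): e=onz("top",u,v,z)[:2]-O;return np.array([e@D,e@N])*1000
def strip(img,z,ys,xs):  # rectified brightness profile along clamp x (mm), mean over ys
    out=[]
    M=np.array([[proj("top",[*(O+x/1000*D+y/1000*N),z]) for x in xs] for y in ys],np.float32)
    return cv2.remap(cv2.cvtColor(img,cv2.COLOR_BGR2GRAY),M[...,0],M[...,1],cv2.INTER_CUBIC).mean(0)
def knobx(img):
    g=cv2.cvtColor(img,cv2.COLOR_BGR2GRAY);m=(g<60).astype(np.uint8)
    n,l,st,c=cv2.connectedComponentsWithStats(m[195:225,290:316]);b=[i for i in range(1,n) if 15<st[i,4]<70]
    w=np.zeros(2);return [cl(*(c[i]+[290,195]),.11).round(1) for i in b]
E
python3 - <<'E'
from h import *
xs=np.arange(-30,80,2.)
for k in(7,8,9):
    t=cv2.imread(f"pics/top{k}.png");print(k,"knob",knobx(t))
    p=strip(t,.045,np.arange(10,18),xs);q=strip(t,.045,np.arange(-17,-9),xs)
    print(" ".join(f"{x:.0f}:{a:.0f}/{b:.0f}" for x,a,b in zip(xs,p,q)))
E
```

```text
7 knob [array([76.6, -0.2])]
-30:47/67 -28:47/68 -26:48/67 -24:48/66 -22:46/62 -20:42/54 -18:40/47 -16:38/46 -14:36/46 -12:35/46 -10:35/46 -8:37/46 -6:40/45 -4:39/46 -2:38/46 0:39/46 2:39/47 4:38/47 6:35/45 8:30/43 10:26/40 12:28/42 14:36/51 16:44/57 18:48/63 20:47/62 22:43/54 24:34/40 26:21/23 28:12/14 30:13/14 32:21/28 34:35/46 36:44/58 38:46/60 40:47/58 42:46/56 44:44/64 46:45/88 48:44/117 50:50/136 52:60/140 54:75/141 56:91/138 58:103/128 60:114/104 62:126/68 64:133/38 66:140/23 68:141/17 70:140/18 72:140/25 74:140/37 76:136/60 78:130/91
8 knob [array([76.6, -0.2])]
-30:48/68 -28:48/68 -26:48/66 -24:48/66 -22:48/66 -20:47/64 -18:47/65 -16:47/67 -14:49/65 -12:50/62 -10:48/63 -8:45/65 -6:42/61 -4:39/52 -2:38/46 0:37/45 2:37/45 4:38/46 6:38/47 8:38/47 10:38/48 12:38/47 14:39/47 16:40/48 18:40/46 20:36/42 22:31/38 24:29/36 26:34/40 28:43/50 30:49/62 32:50/68 34:50/66 36:47/60 38:37/45 40:22/24 42:11/14 44:12/29 46:20/68 48:34/108 50:50/136 52:59/143 54:72/143 56:88/140 58:101/129 60:114/105 62:126/68 64:135/38 66:141/23 68:142/16 70:142/17 72:142/24 74:141/38 76:138/62 78:132/91
9 knob [array([83.9, -0.1])]
-30:48/68 -28:48/68 -26:48/66 -24:48/65 -22:48/65 -20:49/64 -18:50/65 -16:49/67 -14:49/64 -12:50/60 -10:49/63 -8:49/68 -6:48/68 -4:47/68 -2:48/66 0:49/66 2:48/67 4:48/66 6:48/63 8:45/58 10:40/52 12:38/48 14:38/48 16:37/46 18:37/44 20:37/44 22:38/44 24:38/44 26:38/45 28:40/46 30:40/44 32:39/45 34:36/44 36:32/40 38:28/36 40:27/38 42:34/49 44:43/59 46:47/61 48:47/58 50:41/49 52:32/41 54:18/54 56:12/88 58:18/124 60:38/141 62:64/144 64:85/139 66:100/129 68:113/104 70:123/67 72:131/37 74:139/20 76:141/15 78:141/18
```

The profiles give these values in mm:

| | Carriage front | Pad | Infuser axis |
|---|---|---|---|
| Start | 10.5 | 29 | 76.6 |
| After press 1 | 24 | 43 | 76.6 |
| After press 2 | 39 | 56.5 | 84 |

About 6 mm remain to the jaw. With 7 mm of squeeze on top, one nearly full third stroke should do it. I start with a partial stroke and then measure.

```bash
python3 -m handwheel '[[0,0,0,-0.015,0],[0,0,0,-0.03,0],[0,0,0,-0.046,0],[0,0,0,-0.046,0],[0,0,0,-0.046,0]]'; python3 -m handwheel '[[0,0,0,0.008,0],[0,0,0,0.012,0],[0,0,0,0.015,0],[0,0,0,0.018,0],[0,0,0,0.021,0],[0,0,0,0.024,0],[0,0,0,0.027,0],[0,0,0,0.03,0],[0,0,0,0.033,0],[0,0,0,0.036,0],[0,0,0,0.036,0],[0,0,0,0.036,0]]'
python3 - <<'E'
from h import *
shift()
i=read_camera("top");crop(i,270,165,410,245,5,"t10.png");cv2.imwrite("pics/top10.png",i)
xs=np.arange(20,80,1.)
print("knob",knobx(i))
p=strip(i,.045,np.arange(10,18),xs)
print(" ".join(f"{x:.0f}:{a:.0f}" for x,a in zip(xs,p)))
E
```

```text
time_s: 15.75
tool_pos: [0.5975, -0.2499, 0.1245]
tool_rot: [179.9, -0.1, 25.0]
force: [-0.4, 0.2, 0.1]
grip_width: -0.0
time_s: 16.95
tool_pos: [0.597, -0.2503, 0.0876]
tool_rot: [180.0, 0.0, 25.0]
force: [0.1, -3.2, 3.7]
grip_width: 0.0006
t 16.95 tcp [ 0.597  -0.2503  0.0876] rot [180.   0.  25.] w 0.0006 F [ 0.1 -3.2  3.7]
knob [array([91.5,  0. ])]
20:41 21:40 22:39 23:39 24:38 25:38 26:38 27:38 28:37 29:37 30:37 31:37 32:37 33:38 34:38 35:39 36:39 37:39 38:39 39:40 40:40 41:40 42:40 43:39 44:38 45:37 46:35 47:33 48:30 49:28 50:28 51:28 52:31 53:36 54:40 55:44 56:45 57:44 58:40 59:34 60:26 61:19 62:13 63:11 64:13 65:18 66:26 67:38 68:49 69:60 70:73 71:84 72:93 73:104 74:113 75:120 76:126 77:130 78:131 79:133
```

View pics/t10.png

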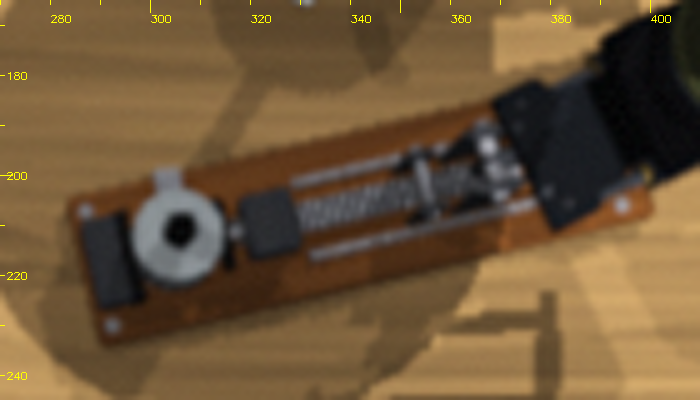

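The basket is against the jaw with its axis at about 90 mm. The gap between pad and carriage has fallen from about 18.7 to 13 mm, so the pad is pushed in about 5.5 mm. I add about 1.3 mm with 4 mm more of paddle.

```bash
python3 -m handwheel '[[0,0,0,0.001,0],[0,0,0,0.002,0],[0,0,0,0.003,0],[0,0,0,0.004,0],[0,0,0,0.004,0],[0,0,0,0.004,0],[0,0,0,0.004,0],[0,0,0,0.004,0]]'
python3 - <<'E'
from h import *
shift()
ys=np.arange(10,18)
def mins(i):
    xs=np.arange(-5,75,.25);p=strip(i,.045,ys,xs)
    k=np.argmin(p);pad=xs[k];s=(xs>pad-24)&(xs<pad-9);return xs[s][np.argmin(p[s])],pad
for k in(7,8,9,10):print(k,mins(cv2.imread(f"pics/top{k}.png")))
i=read_camera("top");cv2.imwrite("pics/top11.png",i);print(mins(i),knobx(i))
crop(i,270,165,410,245,5,"t11.png")
i=read_camera("side");crop(i,240,180,390,290,5,"s11.png")
E
```

```text
time_s: 17.8
tool_pos: [0.597, -0.2499, 0.0835]
tool_rot: [180.0, 0.0, 25.0]
force: [-0.2, -2.9, 3.1]
grip_width: 0.0003
t 17.8 tcp [ 0.597  -0.2499  0.0835] rot [180.   0.  25.] w 0.0003 F [-0.2 -2.9  3.1]
7 (np.float64(10.5), np.float64(29.0))
8 (np.float64(24.0), np.float64(42.5))
9 (np.float64(39.25), np.float64(56.25))
10 (np.float64(49.75), np.float64(63.0))
(np.float64(50.5), np.float64(63.0)) [array([91.5,  0. ])]
```

View pics/t11.png

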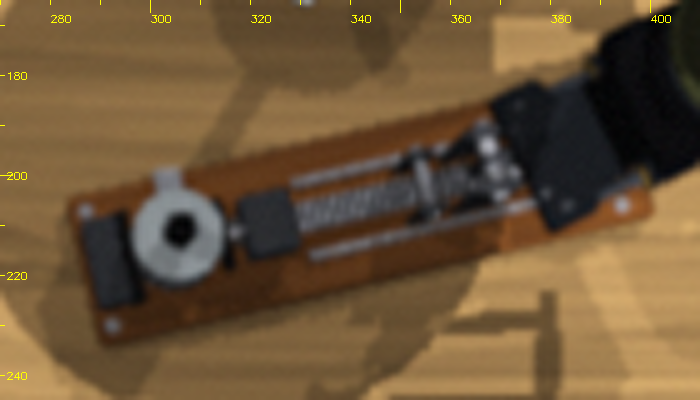

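View pics/s11.png

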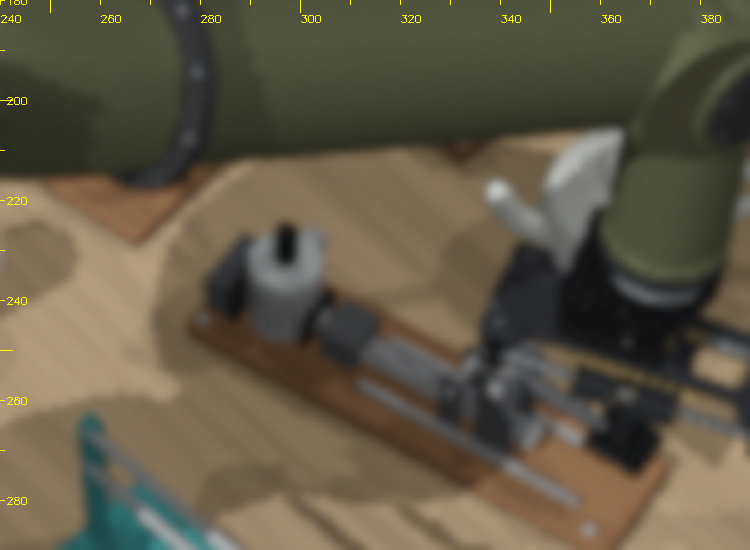

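The gap is now 12.5 mm against 18.5 to 18.7 mm free, so the pad is in about 6 to 7 mm. The basket stands upright against the jaw, and the fingers hold the paddle with about 3 N. I hand in.

Run:
```python
from cell import *
print(sign_off())
```

```text
the job is handed in; nothing more can be done
None
```

The infuser is gripped in the clamp with the sprung pad pushed in about half-way, and I handed in while the fingers still held the paddle down. I lifted it off the rail by its knob, stood it on the bed and let go. Two full presses and a third held stroke brought it against the jaw. The job took about 18 s, and the hand-in reported no verdict.

**Last checks:**
- **Pad:** it is pushed in about 6.2 mm by the top camera, or about 6.9 mm worked out from the paddle travel. The two differ by 0.7 mm, and both are inside the 3.5–10.8 mm window.
- **Infuser:** it stands upright against the jaw, with its axis at about x = 90 mm and within about 1 mm of the clamp's middle line. The gripper is nowhere near it.
- **Paddle:** it is held at a height of about 83 mm, with about 3 N upward on the fingers. There is also about 3 N sideways, which I took to be friction.

**What went wrong:** the first grasp lifted before the slow fingers had closed. The infuser stayed on the rail, and the repeat worked.

I did not measure the other tea things again at the end. The arm was not commanded near any of them, and the pictures showed no sign of contact.

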